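Set up the enamel jars under the extraction hood

ROBOT

A 7-joint arm with a two-finger parallel gripper is mounted at the origin on the work surface. World frame = base frame: x ahead of the robot, y to its left, z up, the work surface at z = 0. Lengths are in m, angles in rad, forces in N, time in s.
With the tool pointing down it reaches from about 0.425 to 0.925 m from the base axis. Payload 6.8 kg.
Tool frame: the origin (TCP) lies at the very end of the fingers, on their centre line; the grasp point (between the pads) lies 19 mm behind it; z points along the fingers, y is the line along which they close (so a half turn about z gives the same grasp; the last joint's range is limited). The gripper opens to 85 mm and grips with 20 to 120 N. Pads are 22 mm wide; open, the fingers measure 114 mm over their backs; the gripper's body (76 mm by 85 mm) begins 54 mm behind the grasp point. The pads swing forward as they close: fully open they stand 13 mm farther back than shut.
Start: joints at [1.153, 0.477, 0.022, 1.555, -0.011, 1.109, -0.083], TCP at [0.206, -0.643, 0.207] pointing down, gripper open.
Joint ranges: [-2.96, 2.96], [-0.34, 2.1], [-1.41, 1.46], [0.24, 2.44], [-1.37, 4.51], [0.17, 1.92], [-2.96, 2.96]. Speed limits (rad/s): [2.39, 2.39, 3.14, 3.14, 3.14, 3.14, 3.14].

INTERFACE

Orientations are given as a rotation vector (axis times angle).
In Python, from bench import get_obs, grab_frame, hand_in gives the robot as it stands.
- The arm moves only by the tool drive_tool, never from a script. Its argument "rows" is a list of rows, each an object with "offset": the shift along the tool's x, y, z as a fraction of full scale, a list of three; "rotation": the turn, a rotation vector about the tool's x, y, z as a fraction of full scale, a list of three; "claw": the opening, from 0 (shut) to 1 (fully open). In form: [{"offset": [tx, ty, tz], "rotation": [wx, wy, wz], "claw": claw}, ...]. A call has 1 to 20 rows; each row is the pose to reach, as a shift and turn from the pose commanded when the call began, along the tool's axes at that moment; what a row does not reach only later rows make up. Full scale, the value 1, is 0.15 m for a shift and 2 rad for a turn. A row lasts 1/12 s, in which the tool goes at most 41.7 mm and 7.16 degrees, less where a joint would pass 70% of its speed; a pose out of reach is approached as far as the arm can. A call with a number of a shift or a turn outside -1 to 1 is refused whole. A call with a gripper value outside its range is refused whole. The fingers move at their own pace and stop on an object; "force" is the grip in N (left out, the last holds). Time passes only in rows, so rows that repeat a pose let the fingers close. It gives the time, the measured TCP pose, the force, the opening and the grip force at its end, in the units of the state.
- get_obs(): the state, without advancing time (a new reading comes with each control period).
- grab_frame(name): name is "side" or "top" or "wrist"; returns a dict with "frame" (420x560x3 uint8, red, green, blue), "z_map" (420x560 float32, m along the optical axis (not along the pixel's ray), 0 where there is no reading), "vfov" (degrees; the focal length in pixels is half the picture's height over the tangent of half this angle, whatever the lens; pixels are square), "cx", "cy" (the principal point, pixels), "D" ([k1, k2, p1, p2, k3] as OpenCV has them; the pictures are not rectified), "R" (3x3) and "t" (3): a world point X has camera coordinates R X + t. Camera axes: x right, y down, z forward; pixel columns grow to the right and rows downward; lengths in m; the calibration is good to about 2 mm. A picture is of the moment at which its call begins.
- hand_in(): hands the job in; it is judged then, once.
The state is a dict: "clock": time; "joints": joint angles; "qvel": joint speeds; "tau": joint torques, N m; "tcp_pos": TCP position; "orientation": TCP orientation; "contact_force": force on the tool from outside, world axes, zero at the start; "moment": the same for the moment, N m; "grip_width": finger opening in m; "gripper_force": force on a finger pad.
Only numpy, scipy, OpenCV 4.12 (cv2) and the standard library are available. Lean on these libraries where they do the work, as an engineer would, in place of code of your own. Each camera call takes 0.05 s, during which the arm holds its last target. There are 200 camera calls.

TASK

Get the enamel station ready: stand the two loose white jars upright in the two empty cells of the wooden tray, one in each, lowering them in gently rather than dropping them. Then take the hood's grip so that the lock button in its side is squeezed in, draw the hood out over the jars until the third long mark on its tube (150 mm) stands at the black lip of the sleeve, and finish holding it there with the button squeezed: its spring draws it back if you let go. Leave the jar already in the tray and everything else on the bench where it is.

Things in the scene. Friction and masses are not known exactly. Their poses are not given: they have to be found in the camera images.
- extractor: fixed dust extractor: grey column, level aluminium sleeve 56 mm across with its axis 155 mm above the table, duct behind. Origin: on the table below the hood's grip as it stands with the hood home. The tube draws out along this body's -y axis; the lock button is on the +x side. The round hood is 92 mm across, its mouth 111 mm above the table
- hood_grip (a point): point to grip on the upright black grip on top of the hood, 217 mm above the table, moving with the hood. The block is 22 mm wide (along the extractor's x: 12 mm to the -x side of this point, 10 mm to the +x side) and 32 mm long (y); its top is 24 mm above this point. Both sides are clear to 24 mm below it
- button_face (a point): middle of the outer face of the grey lock button (26 mm long, 36 mm high), which stands 8 mm out of the grip's +x side: the grip measures 30 mm over the button, 24 mm with the button squeezed in. It moves with the button and the hood
- hood (a joint): how far the tube is drawn out, m: 0 home (where it starts, latched), at most 0.2. It is the scale reading at the sleeve's black lip: short marks on top of the tube every 10 mm, long ones right across every 50 mm. A return spring pulls home with 4.5 N at 0, 7 N at 0.15; friction 1 N. At home the latch holds it until the button is in
- lock_button (a joint): how far the button is pressed in, m: 0 out, 0.006 fully in (towards the extractor's -x axis); the latch is free from about 0.0045. Spring 2.7 N at 0 to 5.4 N fully in, so any grip of 20 N or more across the grip and button squeezes it fully
- tray: fixed wooden tray, 72 mm (x) by 204 mm (y) outside, 36 mm high, walls and floor 6 mm, with a row of three cells along y, each 60 mm square inside, 66 mm apart. Dividers 32 mm high. Origin under its centre on the table. It lies before the extractor, under the path of the hood
- cell_near (a point): middle of the floor, 6 mm above the table, of the empty end cell nearest the extractor
- cell_mid (a point): middle of the floor of the empty middle cell
- jar_a: loose white plastic jar with a black lid, straight round body 46 mm across up to 60 mm, lid 47 mm across up to 78 mm, 0.11 kg; stands on the table; origin under its centre, z up
- jar_b: the other loose jar, the same
- jar_c: a third jar of the same make that already stands in the far end cell of the tray; stays there
- mandrel_block: bystander: green plastic block 70 x 70 x 45 mm with thin upright steel mandrels up to 0.23 m high; origin under its centre
- bowl: bystander: clear glass bowl, 110 mm across, 45 mm high; origin under its centre
- marver: bystander: graphite paddle lying flat, 0.2 m long along its x axis, up to 18 mm high; origin on the table under its middle
- release_bottle: bystander: white bottle, 56 mm across, 150 mm high, taller than the jars; origin under its centre
- tin: bystander: flat round steel tin, 83 mm across, 46 mm high; origin under its centre
- tweezers: bystander: steel tweezers lying flat, 0.16 m long along their x axis, 10 mm high; origin under their middle
- scoop: bystander: small spoon lying flat, 0.16 m long, origin under it
Not all that is in view belongs to the job. Leave any pink look-alike of the jar_c alone.

How it is judged:
By the outcome, as a careful person would: the job done as asked, in the order asked, and still so for the second after the job is handed in, while the arm keeps its last pose, push and grip.
It also fails if it takes over 58 s, if anything falls off the work surface, if the arm or the gripper's body presses on something with over 40 N, if the wrist force passes 120 N, or if a joint passes its speed limit or range.

## Working session

There is one attempt and no reset: what is moved stays moved. The work goes in short steps, Python scripts to look and compute and a tool call to move; the robot and the scene stay as the last step left them, time stands still between calls to the robot, and variables do not carry over. Pictures are saved under pics/ and viewed, at most 13 in all, crops included, and the job is handed in when it is done.

Besides the shell and the picture viewer there is one more tool, called as name(argument=value, ...) on one line, values as JSON. drive_tool: Moves the arm, as the interface text tells. Its arguments: {"type":"object","properties":{"rows":{"type":"array","items":{"type":"object","properties":{"offset":{"type":"array","items":{"type":"number"}},"rotation":{"type":"array","items":{"type":"number"}},"claw":{"type":"number"}}}},"force":{"type":"number"}},"required":["rows"]}

```bash
ls; mkdir -p pics; cat > h.py <<'E'
import numpy as np, cv2, json
from bench import get_obs, grab_frame
def K(f):
    h=f["frame"].shape[0]; fl=h/2/np.tan(np.radians(f["vfov"])/2)
    return np.array([[fl,0,f["cx"]],[0,fl,f["cy"]],[0,0,1]])
def rays(f,uv):
    p=cv2.undistortPoints(np.array(uv,float).reshape(-1,1,2),K(f),np.array(f["D"],float)).reshape(-1,2)
    return np.c_[p,np.ones(len(p))]
def onplane(f,uv,z):
    R=np.array(f["R"]);t=np.array(f["t"]); C=-R.T@t; d=rays(f,uv)@R
    return C+d*((z-C[2])/d[:,2])[:,None]
def depthpt(f,uv):
    R=np.array(f["R"]);t=np.array(f["t"]); d=rays(f,uv)
    uv=np.array(uv).reshape(-1,2).astype(int); z=f["z_map"][uv[:,1],uv[:,0]]
    return (d*z[:,None]-t)@R
def cloud(f):
    h,w=f["z_map"].shape; u,v=np.meshgrid(np.arange(w),np.arange(h))
    return depthpt(f,np.c_[u.ravel(),v.ravel()]).reshape(h,w,3)
def proj(f,X):
    R=np.array(f["R"]);return cv2.projectPoints(np.array(X,float).reshape(-1,1,3),cv2.Rodrigues(R)[0],np.array(f["t"],float),K(f),np.array(f["D"],float))[0].reshape(-1,2)
def save(n,f): cv2.imwrite("pics/"+n+".png",f["frame"][:,:,::-1])
E
python3 - <<'E'
from h import *
import pickle
o=get_obs();print(o)
for n in ("top","side"):
    f=grab_frame(n);save(n+"0",f);pickle.dump(f,open(n+"0.pkl","wb"));print(n,f["vfov"],f["D"],-np.array(f["R"]).T@f["t"], (f["z_map"]>0).mean())
E
```

```text
pics
{'clock': 0.0, 'joints': array([ 1.15289002,  0.47777643,  0.02235401,  1.55642493, -0.01151816,
        1.10929437, -0.08308747]), 'qvel': array([-0.00113463, -0.00113651, -0.00043368,  0.0020434 , -0.00228364,
       -0.00087837, -0.00078973]), 'tau': array([ 1.58398270e-04, -5.96449256e+01,  1.60786998e+00, -2.81195623e+01,
        1.24274803e-02,  9.34364536e-03,  3.50195614e-05]), 'tcp_pos': array([ 0.20558227, -0.64228127,  0.2056531 ]), 'orientation': array([-3.10226327e+00, -4.84452857e-01,  6.16885982e-04]), 'contact_force': array([-0.50440245,  0.16961695,  0.00472311]), 'moment': array([0.00679085, 0.02321059, 0.02474005]), 'gripper_force': 0.0, 'grip_width': 0.08527635453139529}
top 48.16316640408485 [-0.1125304  0.         0.         0.         0.       ] [ 0.35824056 -0.1018461   1.26347196] 0.9958843537414966
side 44.32727684785258 [-0.13715093  0.          0.          0.          0.        ] [0.04914008 0.58744728 0.84506941] 0.9958886054421768
```

View pics/top0.png

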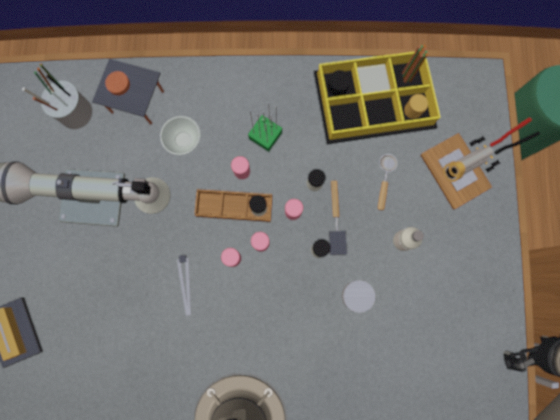

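View pics/side0.png

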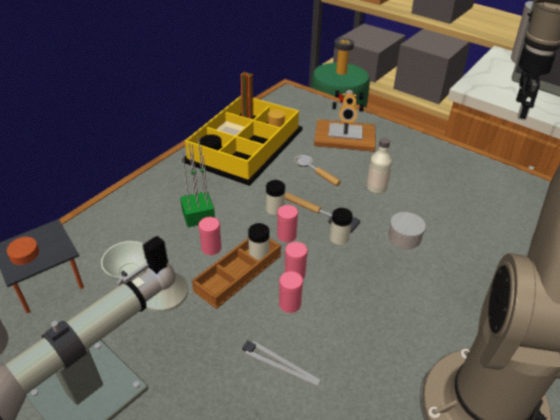

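```bash
python3 - <<'E'
from h import *
import pickle
for n in ("top","side"):
    f=pickle.load(open(n+"0.pkl","rb"));P=cloud(f);hsv=cv2.cvtColor(f["frame"],cv2.COLOR_RGB2HSV)
    H,S,V=[hsv[...,i].astype(int) for i in range(3)];Z=P[...,2]
    def blobs(name,m,amin,zpl=None):
        k,l,s,c=cv2.connectedComponentsWithStats(m.astype(np.uint8))
        for i in range(1,k):
            if s[i,4]<amin: continue
            q=P[l==i]
            print(n,name,"px",c[i].round(1),"A",s[i,4],"zmed",q[:,2].round(3).mean().round(3),"plane", onplane(f,[c[i]],zpl or np.median(q[:,2]))[0].round(4), "ext",(np.percentile(q,98,0)-np.percentile(q,2,0)).round(3))
    reg=(P[...,0]>.2)&(P[...,0]<.95)&(abs(P[...,1])<.45)
    top=reg&(Z>.068)&(Z<.092)
    blobs("lid",top&(V<60),60)
    blobs("pink",top&(S>80)&((H>165)|(H<5))&(V>100),60)
    blobs("walls",reg&(Z>.025)&(Z<.042)&(H>5)&(H<20)&(S>100),100)
    blobs("tall",reg&(Z>.1),40)
    blobs("grip",reg&(Z>.19)&(V<70),20)
    if n=="top":
        for r in range(176,212,4): print(r,[ (int(1000*Z[r,c])) for c in range(100,200,5)])
        m=reg&(Z>.02)&(Z<.045)&(H>5)&(H<20)&(S>90)
        u=np.argwhere(m)[:,::-1]; u=u[(u[:,0]>185)&(u[:,0]<280)]
        q=onplane(f,u,.035); print(cv2.minAreaRect(q[:,:2].astype(np.float32)*1000))
E
```

```text
top lid px [316.4 177.8] A 215 zmed 0.076 plane [ 0.6252 -0.2026  0.0764] ext [0.04  0.038 0.009]
top lid px [257.5 203.8] A 220 zmed 0.082 plane [ 0.5566 -0.0508  0.0824] ext [0.04  0.037 0.009]
top lid px [321.2 247.7] A 221 zmed 0.076 plane [ 0.4444 -0.212   0.076 ] ext [0.038 0.038 0.009]
top walls px [232.6 205.5] A 490 zmed 0.033 plane [0.5605 0.0175 0.0328] ext [0.077 0.197 0.012]
top tall px [126.2  87.2] A 2511 zmed 0.114 plane [0.8679 0.2981 0.1053] ext [0.14  0.155 0.026]
top tall px [73.1 99.3] A 203 zmed 0.119 plane [0.8361 0.44   0.1083] ext [0.075 0.023 0.013]
top tall px [56.4 95.7] A 42 zmed 0.219 plane [0.8095 0.442  0.1986] ext [0.092 0.106 0.265]
top tall px [112.8 190.4] A 3127 zmed 0.176 plane [0.5752 0.2919 0.1747] ext [0.079 0.27  0.122]
top tall px [413.  236.3] A 241 zmed 0.138 plane [ 0.468  -0.4376  0.1143] ext [0.042 0.028 0.052]
top grip px [140.8 187.2] A 192 zmed 0.235 plane [0.5696 0.205  0.2373] ext [0.024 0.028 0.044]
176 [16, 13, 12, 16, 14, -3, -3, 3, -4, 4, 0, -2, -1, -5, 0, -1, -3, -1, -3, 0]
180 [172, 173, 173, 170, 200, 169, -4, 233, 230, 227,
[... 1773 characters left out ...]
.028 0.104]
side tall px [382.6 150. ] A 286 zmed 0.124 plane [ 0.465  -0.4366  0.1206] ext [0.037 0.031 0.05 ]
side tall px [192.4 164.5] A 132 zmed 0.157 plane [ 0.7635 -0.0678  0.1539] ext [0.04  0.028 0.119]
side tall px [184.4 170.6] A 47 zmed 0.158 plane [ 0.7572 -0.0362  0.1582] ext [0.005 0.004 0.109]
side tall px [ 35.  251.9] A 3163 zmed 0.109 plane [0.8612 0.3029 0.106 ] ext [0.138 0.154 0.025]
side tall px [114.8 309.8] A 7096 zmed 0.169 plane [0.564  0.3225 0.1743] ext [0.065 0.249 0.129]
side grip px [155.3 252.8] A 589 zmed 0.222 plane [0.5655 0.2199 0.2238] ext [0.021 0.029 0.051]
side grip px [ 57.9 331.2] A 165 zmed 0.195 plane [0.5848 0.415  0.1959] ext [0.017 0.029 0.01 ]
```

```bash
python3 - <<'E'
import cv2
a=cv2.imread("pics/side0.png")[220:420,0:300];b=cv2.imread("pics/top0.png")[140:240,80:290]
a=cv2.resize(a,(450,300),interpolation=3);b=cv2.resize(b,(630,300),interpolation=3)
import numpy as np
c=np.zeros((600,630,3),np.uint8);c[:300,:450]=a;c[300:]=b;cv2.imwrite("pics/crop0.png",c)
E
```

```text
(no output)
```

View pics/crop0.png

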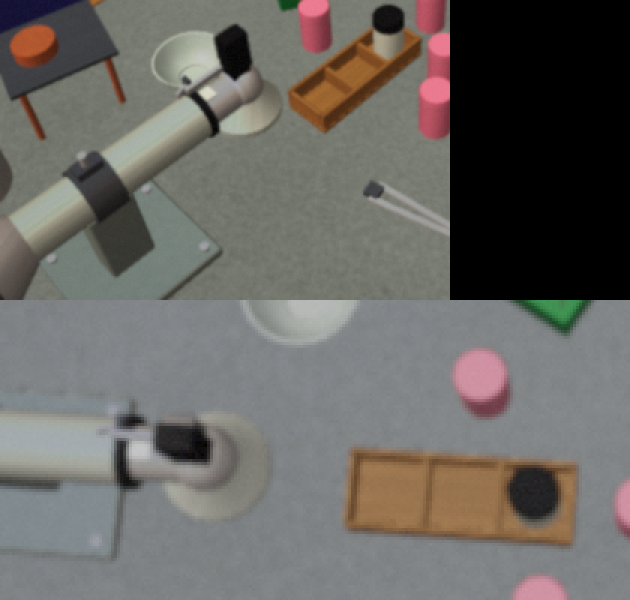

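Side and top views agree. White jars are at about (0.624,-0.20) (top px 316,178) and (0.443,-0.208) (top px 321,248). The tray is at (0.561,0.016) with jar_c in its far -y end, and the grip is near (0.568,0.21). Pink look-alikes stand around the tray. I'll turn the tool so the fingers close along world x and travel towards jar A.

drive_tool(rows=[{"offset": [0.3, -0.17, 0], "rotation": [0, 0, -0.2], "claw": 1}, {"offset": [0.6, -0.34, 0], "rotation": [0, 0, -0.4], "claw": 1}, {"offset": [0.9, -0.5, 0], "rotation": [0, 0, -0.63], "claw": 1}, {"offset": [0.9, -0.5, 0], "rotation": [0, 0, -0.63], "claw": 1}, {"offset": [0.9, -0.5, 0], "rotation": [0, 0, -0.63], "claw": 1}, {"offset": [0.9, -0.5, 0], "rotation": [0, 0, -0.63], "claw": 1}, {"offset": [0.9, -0.5, 0], "rotation": [0, 0, -0.63], "claw": 1}, {"offset": [0.9, -0.5, 0], "rotation": [0, 0, -0.63], "claw": 1}, {"offset": [0.9, -0.5, 0], "rotation": [0, 0, -0.63], "claw": 1}, {"offset": [0.9, -0.5, 0], "rotation": [0, 0, -0.63], "claw": 1}, {"offset": [0.9, -0.5, 0], "rotation": [0, 0, -0.63], "claw": 1}, {"offset": [0.9, -0.5, 0], "rotation": [0, 0, -0.63], "claw": 1}], force=30)

```text
clock: 1.1
tcp_pos: [0.3112, -0.5301, 0.2062]
orientation: [-2.226, -2.216, -0.001]
contact_force: [0.5, -0.3, 0.5]
grip_width: 0.0858
gripper_force: 0.0
```

```bash
cat >> h.py <<'E'
from scipy.spatial.transform import Rotation as Ro
def plan(tgt=None,yaw=0.):
    "print the shift/turn to reach TCP tgt (tool down, tool y at angle yaw from world x)"
    o=get_obs();R=Ro.from_rotvec(o["orientation"]);c,s=np.cos(yaw),np.sin(yaw)
    Rt=Ro.from_matrix(np.array([[-s,c,0],[c,s,0],[0,0,-1]]))
    print("t",round(o["clock"],2),"tcp",o["tcp_pos"].round(4),"w",round(o["grip_width"],4),"F",o["contact_force"].round(1),"q",o["joints"].round(2))
    print("rot",((R.inv()*Rt).as_rotvec()/2).round(4), "off",None if tgt is None else (R.inv().apply(np.array(tgt)-o["tcp_pos"])/.15).round(3))
E
python3 - <<'E'
from h import *
import pickle
plan((.624,-.2,.2))
f=pickle.load(open("top0.pkl","rb"));P=cloud(f);X,Y,Z=P[...,0],P[...,1],P[...,2]
# sleeve axis from points: per-y-slab mid of x extent in the upper half
for ylo in np.arange(.22,.42,.02):
    m=(Y>ylo)&(Y<ylo+.02)&(abs(X-.58)<.06)&(Z>.15)&(Z<.19);q=P[m]
    print(round(ylo+.01,2),m.sum(),np.percentile(q[:,0],[3,97]).round(4) if m.sum() else 0,q[:,2].max().round(3) if m.sum() else 0)
m=(Z>.232)&(Z<.25)&(abs(X-.57)<.05)&(abs(Y-.2)<.05);print("griptop",m.sum(),cv2.minAreaRect(P[m][:,:2].astype(np.float32)*1000),P[m].mean(0))
E
```

```text
t 1.1 tcp [ 0.3112 -0.5301  0.2062] w 0.0858 F [ 0.5 -0.3  0.5] q [ 1.15  0.39 -0.27  1.69  0.12  1.07  0.83]
rot [-0.0001 -0.0004 -0.0021] off [2.21  2.076 0.043]
0.23 52 [0.5506 0.5665] 0.187
0.25 108 [0.5553 0.5949] 0.179
0.27 177 [0.5494 0.6073] 0.19
0.29 165 [0.5526 0.6044] 0.186
0.31 190 [0.5548 0.6073] 0.187
0.33 186 [0.5562 0.6089] 0.185
0.35 183 [0.5582 0.6096] 0.184
0.37 192 [0.5597 0.6132] 0.187
0.39 223 [0.5582 0.6174] 0.189
0.41 138 [0.558  0.6184] 0.189
griptop 148 ((576.1281127929688, 211.6596221923828), (31.5441951751709, 28.39922523498535), 84.46568298339844) [0.57375676 0.21139371 0.23825131]
```

drive_tool(rows=[{"offset": [0.2, 0.2, 0], "rotation": [0, 0, 0], "claw": 1}, {"offset": [0.4, 0.4, 0], "rotation": [0, 0, 0], "claw": 1}, {"offset": [0.6, 0.6, 0], "rotation": [0, 0, 0], "claw": 1}, {"offset": [0.8, 0.8, 0], "rotation": [0, 0, 0], "claw": 1}, {"offset": [1, 1, 0], "rotation": [0, 0, 0], "claw": 1}])

```text
clock: 1.52
tcp_pos: [0.46, -0.3816, 0.2066]
orientation: [2.228, 2.215, -0.0]
contact_force: [0.5, -0.8, 0.0]
grip_width: 0.0854
gripper_force: 0.0
```

drive_tool(rows=[{"offset": [0.2, 0.2, 0], "rotation": [0, 0, 0], "claw": 1}, {"offset": [0.4, 0.4, 0], "rotation": [0, 0, 0], "claw": 1}, {"offset": [0.6, 0.6, 0], "rotation": [0, 0, 0], "claw": 1}, {"offset": [0.8, 0.7, 0], "rotation": [0, 0, 0], "claw": 1}, {"offset": [1, 0.75, 0], "rotation": [0, 0, 0], "claw": 1}, {"offset": [1, 0.75, 0], "rotation": [0, 0, 0], "claw": 1}, {"offset": [1, 0.75, 0], "rotation": [0, 0, 0], "claw": 1}, {"offset": [1, 0.75, 0], "rotation": [0, 0, 0], "claw": 1}])

```text
clock: 2.18
tcp_pos: [0.5713, -0.2338, 0.2064]
orientation: [2.225, 2.218, -0.001]
contact_force: [0.0, -0.8, -0.3]
grip_width: 0.0856
gripper_force: 0.0
```

```bash
python3 - <<'E'
from h import *
import pickle
plan((.624,-.2,.046))
f=grab_frame("wrist");pickle.dump(f,open("w1.pkl","wb"));save("w1",f)
print(f["vfov"],(-np.array(f["R"]).T@f["t"]).round(3),np.array(f["R"]).round(2),(f["z_map"]>0).mean(),proj(f,[[.624,-.2,.078],[.443,-.208,.078]]))
P=cloud(f);hsv=cv2.cvtColor(f["frame"],cv2.COLOR_RGB2HSV)
m=((hsv[...,2]<75)&(P[...,2]>.06)&(P[...,2]<.09)).astype(np.uint8)
k,l,s,c=cv2.connectedComponentsWithStats(m)
for i in range(1,k):
    if s[i,4]>150:
        u=np.argwhere((l==i)&(P[...,2]>.073))[:,::-1]; ct=onplane(f,u,.078)[:,:2]; print(c[i],s[i],np.array(cv2.minEnclosingCircle((ct*1000).astype(np.float32))[0]),ct.mean(0),np.ptp(ct,axis=0))
E
```

```text
t 2.18 tcp [ 0.5713 -0.2338  0.2064] w 0.0856 F [ 0.  -0.8 -0.3] q [ 0.59  0.41 -0.4   1.68  0.18  1.09  0.13]
rot [-0.0003  0.0003 -0.0017] off [0.228 0.351 1.069]
65.759306389969 [ 0.572 -0.158  0.373] [[ 1.   -0.   -0.  ]
 [-0.   -0.95  0.3 ]
 [-0.   -0.3  -0.95]] 0.9959141156462585 [[327.51155779 155.8320008 ]
 [129.90953018 165.52135381]]
[329.38930163 157.83407628] [ 304  133   52   51 2019] [ 626.45123291 -202.85554504] [ 0.62650399 -0.20244819] [0.04556899 0.04463734]
[135.95793499 167.90391969] [ 109  144   55   50 2092] [ 446.362854   -211.62384033] [ 0.44634297 -0.21109694] [0.04612785 0.04478679]
```

View pics/w1.png

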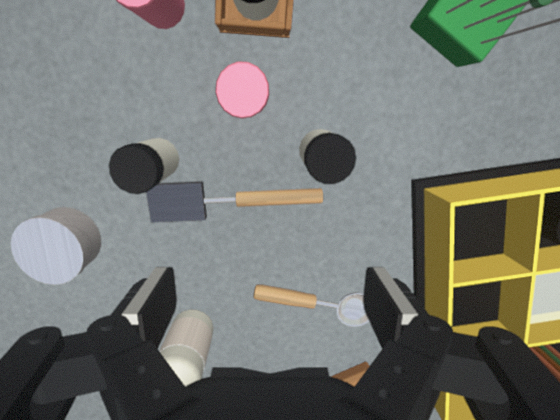

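Wrist view: jar A lid at px (329,158) → (0.6265,-0.2025) and jar B lid at (136,168) → (0.446,-0.211), both about 46 mm across as expected. The yellow box starts at px x≈412, so I'll go down with the fingers partly closed.

drive_tool(rows=[{"offset": [0.1, 0.18, 0.1], "rotation": [0, 0, 0.022], "claw": 0.77}, {"offset": [0.209, 0.368, 0.3], "rotation": [0, 0, 0.044], "claw": 0.77}, {"offset": [0.209, 0.368, 0.5], "rotation": [0, 0, 0.044], "claw": 0.77}, {"offset": [0.209, 0.368, 0.6], "rotation": [0, 0, 0.044], "claw": 0.77}, {"offset": [0.209, 0.368, 0.6], "rotation": [0, 0, 0.044], "claw": 0.77}, {"offset": [0.209, 0.368, 0.6], "rotation": [0, 0, 0.044], "claw": 0.77}])

```text
clock: 2.73
tcp_pos: [0.6258, -0.2037, 0.1159]
orientation: [-2.32, -2.116, 0.003]
contact_force: [0.4, 0.5, 0.4]
grip_width: 0.0658
gripper_force: 0.0
```

```bash
python3 - <<'E'
from h import *
plan((.6265,-.2025,.045),-.0873)
E
```

```text
t 2.73 tcp [ 0.6258 -0.2037  0.1159] w 0.0658 F [0.4 0.5 0.4] q [ 0.48  0.57 -0.36  1.66  0.24  0.96 -0.06]
rot [-0.0011  0.0002 -0.0024] off [0.009 0.005 0.473]
```

drive_tool(rows=[{"offset": [0, 0, 0.15], "rotation": [0, 0, 0], "claw": 0.77}, {"offset": [0, 0, 0.3], "rotation": [0, 0, 0], "claw": 0.77}, {"offset": [0, 0, 0.4], "rotation": [0, 0, 0], "claw": 0.77}, {"offset": [0, 0, 0.47], "rotation": [0, 0, 0], "claw": 0.77}, {"offset": [0, 0, 0.47], "rotation": [0, 0, 0], "claw": 0.77}, {"offset": [0, 0, 0.47], "rotation": [0, 0, 0], "claw": 0.77}, {"offset": [0, 0, 0.47], "rotation": [0, 0, 0], "claw": 0.3}, {"offset": [0, 0, 0.47], "rotation": [0, 0, 0], "claw": 0.3}, {"offset": [0, 0, 0.47], "rotation": [0, 0, 0], "claw": 0.3}, {"offset": [0, 0, 0.47], "rotation": [0, 0, 0], "claw": 0.3}, {"offset": [0, 0, 0.47], "rotation": [0, 0, 0], "claw": 0.3}, {"offset": [0, 0, 0.47], "rotation": [0, 0, 0], "claw": 0.3}], force=25)

```text
clock: 3.73
tcp_pos: [0.6282, -0.2024, 0.0482]
orientation: [2.316, 2.118, 0.002]
contact_force: [-1.6, 0.1, 6.0]
grip_width: 0.0443
gripper_force: 24.9
```

drive_tool(rows=[{"offset": [0, 0, -0.1], "rotation": [0, 0, 0], "claw": 0.3}, {"offset": [0, 0, -0.3], "rotation": [0, 0, 0], "claw": 0.3}, {"offset": [0, 0, -0.55], "rotation": [0, 0, 0], "claw": 0.3}, {"offset": [0, 0, -0.8], "rotation": [0, 0, 0], "claw": 0.3}, {"offset": [0, 0, -0.9], "rotation": [0, 0, 0], "claw": 0.3}, {"offset": [0, 0, -0.9], "rotation": [0, 0, 0], "claw": 0.3}, {"offset": [0, 0, -0.9], "rotation": [0, 0, 0], "claw": 0.3}])

```text
clock: 4.32
tcp_pos: [0.6274, -0.2021, 0.1826]
orientation: [2.316, 2.119, 0.002]
contact_force: [0.7, -0.1, -1.8]
grip_width: 0.0441
gripper_force: 25.9
```

drive_tool(rows=[{"offset": [0.1, -0.07, -0.05], "rotation": [0, 0, 0], "claw": 0.3}, {"offset": [0.25, -0.17, -0.05], "rotation": [0, 0, 0], "claw": 0.3}, {"offset": [0.45, -0.3, -0.05], "rotation": [0, 0, 0], "claw": 0.3}, {"offset": [0.65, -0.45, -0.05], "rotation": [0, 0, 0], "claw": 0.3}, {"offset": [0.9, -0.6, -0.1], "rotation": [0, 0, 0], "claw": 0.3}])

```text
clock: 4.73
tcp_pos: [0.5469, -0.062, 0.1924]
orientation: [-2.317, -2.115, 0.007]
contact_force: [-0.0, 1.5, -1.1]
grip_width: 0.0442
gripper_force: 25.9
```

drive_tool(rows=[{"offset": [0.2, -0.14, -0.05], "rotation": [0, 0, 0], "claw": 0.3}, {"offset": [0.4, -0.28, -0.05], "rotation": [0, 0, 0], "claw": 0.3}, {"offset": [0.6, -0.42, -0.05], "rotation": [0, 0, 0], "claw": 0.3}, {"offset": [0.8, -0.55, -0.05], "rotation": [0, 0, 0], "claw": 0.3}, {"offset": [0.9, -0.6, -0.05], "rotation": [0, 0, 0], "claw": 0.3}, {"offset": [0.9, -0.6, -0.05], "rotation": [0, 0, 0], "claw": 0.3}, {"offset": [0.9, -0.6, -0.05], "rotation": [0, 0, 0], "claw": 0.3}, {"offset": [0.9, -0.6, -0.05], "rotation": [0, 0, 0], "claw": 0.3}])

```text
clock: 5.4
tcp_pos: [0.4724, 0.0794, 0.2021]
orientation: [-2.319, -2.119, 0.003]
contact_force: [-0.2, -0.9, -0.6]
grip_width: 0.0444
gripper_force: 25.9
```

```bash
python3 - <<'E'
from h import *
import pickle
plan((.5615,.016,.2),-.0873)
f=grab_frame("wrist");pickle.dump(f,open("w2.pkl","wb"));save("w2",f)
P=cloud(f);hsv=cv2.cvtColor(f["frame"],cv2.COLOR_RGB2HSV);H,S,V=[hsv[...,i].astype(int) for i in range(3)];Z=P[...,2]
m=(H>5)&(H<20)&(S>100)&(Z>.033)&(Z<.041)&(P[...,0]>.48)&(P[...,0]<.64)
u=np.argwhere(m)[:,::-1];q=onplane(f,u,.036);print(len(u),cv2.minAreaRect((q[:,:2]*1000).astype(np.float32)))
m=(V<75)&(Z>.079)&(Z<.09)&(P[...,0]>.5)&(P[...,0]<.64)&(P[...,1]<.0);u=np.argwhere(m)[:,::-1];q=onplane(f,u,.084);print(len(u),q.mean(0),np.ptp(q,axis=0))
g=(abs(P[...,1]-.2)<.05)&(Z>.23)&(Z<.25);print("grip",g.sum(),cv2.minAreaRect((P[g][:,:2]*1000).astype(np.float32)) if g.sum() else 0)
E
```

```text
t 5.4 tcp [0.4724 0.0794 0.2021] w 0.0444 F [-0.2 -0.9 -0.6] q [ 0.2   0.2  -0.55  1.98  0.13  0.99 -0.51]
rot [-0.0009  0.0004 -0.0013] off [-0.367  0.63   0.013]
1787 ((563.22412109375, 29.297836303710938), (178.57369995117188, 70.78730010986328), 85.70391845703125)
350 [ 0.56778517 -0.03760853  0.084     ] [0.02657562 0.03124123 0.        ]
grip 0 0
```

View pics/w2.png

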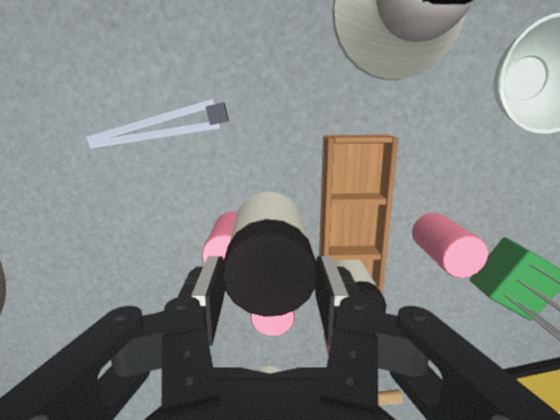

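Tray seen at px x 322–397; the +y end at row 137 puts its centre at (0.562,0.0163), yaw −4.3°, agreeing with the top view. The jar hangs upright. First it goes to the near cell (0.567,0.082).

drive_tool(rows=[{"offset": [0.02, 0.16, 0], "rotation": [0, 0, 0], "claw": 0.3}, {"offset": [0.04, 0.35, 0], "rotation": [0, 0, 0], "claw": 0.3}, {"offset": [0.07, 0.55, 0], "rotation": [0, 0, 0], "claw": 0.3}, {"offset": [0.073, 0.627, 0.1], "rotation": [0, 0, 0], "claw": 0.3}, {"offset": [0.073, 0.627, 0.3], "rotation": [0, 0, 0], "claw": 0.3}, {"offset": [0.073, 0.627, 0.5], "rotation": [0, 0, 0], "claw": 0.3}, {"offset": [0.073, 0.627, 0.65], "rotation": [0, 0, 0], "claw": 0.3}, {"offset": [0.073, 0.627, 0.68], "rotation": [0, 0, 0], "claw": 0.3}, {"offset": [0.073, 0.627, 0.68], "rotation": [0, 0, 0], "claw": 0.3}, {"offset": [0.073, 0.627, 0.68], "rotation": [0, 0, 0], "claw": 0.3}])

```text
clock: 6.28
tcp_pos: [0.5682, 0.0826, 0.1018]
orientation: [2.319, 2.119, 0.001]
contact_force: [0.6, 0.4, -0.9]
grip_width: 0.0445
gripper_force: 26.1
```

```bash
python3 - <<'E'
from h import *
plan((.567,.082,.0542),-.0873)
E
```

```text
t 6.28 tcp [0.5682 0.0826 0.1018] w 0.0445 F [ 0.6  0.4 -0.9] q [ 0.12  0.48 -0.48  1.87  0.29  0.86 -0.59]
rot [ 0.0003 -0.0001 -0.0015] off [-0.005 -0.008  0.317]
```

Lower slowly, checking the touch before letting go.

drive_tool(rows=[{"offset": [0, 0, 0.08], "rotation": [0, 0, 0], "claw": 0.3}, {"offset": [0, -0.01, 0.16], "rotation": [0, 0, 0], "claw": 0.3}, {"offset": [0, -0.01, 0.22], "rotation": [0, 0, 0], "claw": 0.3}, {"offset": [0, -0.01, 0.26], "rotation": [0, 0, 0], "claw": 0.3}, {"offset": [0, -0.01, 0.28], "rotation": [0, 0, 0], "claw": 0.3}, {"offset": [0, -0.01, 0.295], "rotation": [0, 0, 0], "claw": 0.3}, {"offset": [0, -0.01, 0.305], "rotation": [0, 0, 0], "claw": 0.3}, {"offset": [0, -0.01, 0.315], "rotation": [0, 0, 0], "claw": 0.3}, {"offset": [0, -0.01, 0.32], "rotation": [0, 0, 0], "claw": 0.3}, {"offset": [0, -0.01, 0.32], "rotation": [0, 0, 0], "claw": 0.3}, {"offset": [0, -0.01, 0.32], "rotation": [0, 0, 0], "claw": 0.3}])

```text
clock: 7.2
tcp_pos: [0.5663, 0.0837, 0.0543]
orientation: [2.317, 2.12, 0.001]
contact_force: [-1.8, -1.1, 6.6]
grip_width: 0.0439
gripper_force: 27.2
```

drive_tool(rows=[{"offset": [0, 0, -0.005], "rotation": [0, 0, 0], "claw": 0.55}, {"offset": [0, 0, -0.005], "rotation": [0, 0, 0], "claw": 0.6}, {"offset": [0, 0, -0.005], "rotation": [0, 0, 0], "claw": 0.7}, {"offset": [0, 0, -0.005], "rotation": [0, 0, 0], "claw": 0.8}, {"offset": [0, 0, -0.005], "rotation": [0, 0, 0], "claw": 0.8}, {"offset": [0, 0, -0.005], "rotation": [0, 0, 0], "claw": 0.8}, {"offset": [0, 0, -0.1], "rotation": [0, 0, 0], "claw": 0.8}, {"offset": [0, 0, -0.3], "rotation": [0, 0, 0], "claw": 0.8}, {"offset": [0, 0, -0.5], "rotation": [0, 0, 0], "claw": 0.8}, {"offset": [0, 0, -0.75], "rotation": [0, 0, 0], "claw": 0.8}, {"offset": [0, 0, -0.9], "rotation": [0, 0, 0], "claw": 0.8}, {"offset": [0, 0, -0.9], "rotation": [0, 0, 0], "claw": 0.8}, {"offset": [0, 0, -0.9], "rotation": [0, 0, 0], "claw": 0.8}])

```text
clock: 8.28
tcp_pos: [0.5668, 0.0834, 0.1895]
orientation: [2.317, 2.119, 0.004]
contact_force: [-0.6, 0.8, -0.6]
grip_width: 0.0683
gripper_force: 0.0
```

```bash
python3 - <<'E'
from h import *
import pickle
plan((.4463,-.2113,.19),-.0873)
for n in ("top","side"):
    f=grab_frame(n);P=cloud(f);hsv=cv2.cvtColor(f["frame"],cv2.COLOR_RGB2HSV)
    m=((hsv[...,2]<60)&(P[...,2]>.07)&(P[...,2]<.095)&(P[...,0]<.7)&(P[...,0]>.4)&(abs(P[...,1])<.3)).astype(np.uint8)
    k,l,s,c=cv2.connectedComponentsWithStats(m)
    for i in range(1,k):
        if s[i,4]>40: print(n,s[i,4],onplane(f,[c[i]],np.median(P[l==i][:,2])))
    if n=="side": cv2.imwrite("pics/s1.png",cv2.resize(f["frame"][120:360,60:420,::-1],(720,480)))
E
```

```text
t 8.28 tcp [0.5668 0.0834 0.1895] w 0.0683 F [-0.6  0.8 -0.6] q [ 0.16  0.37 -0.52  1.8   0.21  1.02 -0.53]
rot [ 0.0016 -0.0002 -0.001 ] off [-2.028 -0.625 -0.006]
top 218 [[ 0.55663516 -0.05060375  0.08249295]]
top 215 [[ 0.4443339  -0.211912    0.07629628]]
side 238 [[ 0.44133408 -0.20586431  0.07650266]]
side 308 [[ 0.55207193 -0.04242289  0.08248471]]
side 380 [[0.55935968 0.08952847 0.08247314]]
```

View pics/s1.png

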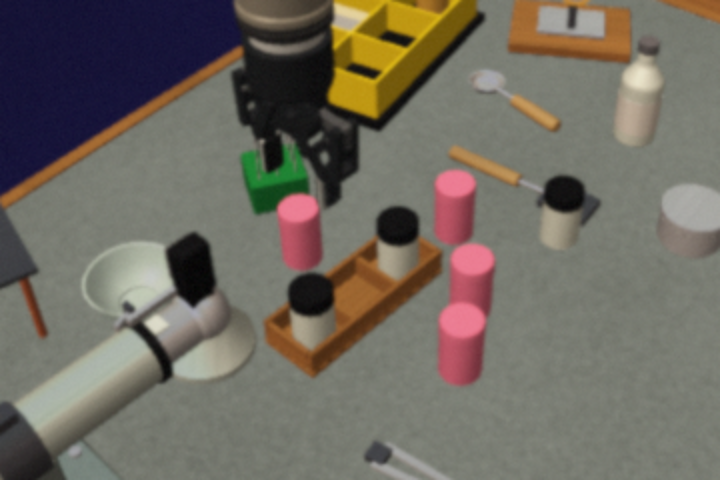

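The jar stands upright in the near cell (crop px 313,310), and jar_c and the pink jars are untouched. Next is jar B.

drive_tool(rows=[{"offset": [-0.15, -0.05, 0], "rotation": [0, 0, 0], "claw": 0.8}, {"offset": [-0.4, -0.15, 0], "rotation": [0, 0, 0], "claw": 0.8}, {"offset": [-0.65, -0.2, 0], "rotation": [0, 0, 0], "claw": 0.8}, {"offset": [-0.85, -0.3, 0], "rotation": [0, 0, 0], "claw": 0.8}, {"offset": [-1, -0.3, 0], "rotation": [0, 0, 0], "claw": 0.8}])

```text
clock: 8.8
tcp_pos: [0.5035, -0.0652, 0.186]
orientation: [-2.318, -2.116, 0.008]
contact_force: [-0.1, -0.5, 0.0]
grip_width: 0.0682
gripper_force: 0.0
```

drive_tool(rows=[{"offset": [-0.25, -0.08, 0], "rotation": [0, 0, 0], "claw": 0.8}, {"offset": [-0.5, -0.16, 0], "rotation": [0, 0, 0], "claw": 0.8}, {"offset": [-0.75, -0.24, 0], "rotation": [0, 0, 0], "claw": 0.8}, {"offset": [-0.95, -0.32, 0], "rotation": [0, 0, 0], "claw": 0.8}, {"offset": [-1, -0.32, 0.1], "rotation": [0, 0, 0], "claw": 0.8}, {"offset": [-1, -0.32, 0.3], "rotation": [0, 0, 0], "claw": 0.8}, {"offset": [-1, -0.32, 0.5], "rotation": [0, 0, 0], "claw": 0.8}, {"offset": [-1, -0.32, 0.5], "rotation": [0, 0, 0], "claw": 0.8}, {"offset": [-1, -0.32, 0.5], "rotation": [0, 0, 0], "claw": 0.8}])

```text
clock: 9.55
tcp_pos: [0.4446, -0.2064, 0.1112]
orientation: [-2.313, -2.117, 0.003]
contact_force: [1.0, -0.3, -0.8]
grip_width: 0.0682
gripper_force: 0.0
```

```bash
python3 - <<'E'
from h import *
plan((.4463,-.2113,.045),-.0873)
E
```

```text
t 9.55 tcp [ 0.4446 -0.2064  0.1112] w 0.0682 F [ 1.  -0.3 -0.8] q [ 0.63  0.33 -0.38  2.05  0.17  0.79  0.06]
rot [-0.0028 -0.0011 -0.0006] off [-0.033  0.017  0.441]
```

drive_tool(rows=[{"offset": [-0.033, 0.015, 0.05], "rotation": [-0.002, 0, 0], "claw": 0.8}, {"offset": [-0.033, 0.015, 0.2], "rotation": [-0.002, 0, 0], "claw": 0.8}, {"offset": [-0.033, 0.015, 0.35], "rotation": [-0.002, 0, 0], "claw": 0.8}, {"offset": [-0.033, 0.015, 0.43], "rotation": [-0.002, 0, 0], "claw": 0.8}, {"offset": [-0.033, 0.015, 0.43], "rotation": [-0.002, 0, 0], "claw": 0.8}, {"offset": [-0.033, 0.015, 0.43], "rotation": [-0.002, 0, 0], "claw": 0.8}, {"offset": [-0.033, 0.015, 0.43], "rotation": [-0.002, 0, 0], "claw": 0.3}, {"offset": [-0.033, 0.015, 0.43], "rotation": [-0.002, 0, 0], "claw": 0.3}, {"offset": [-0.033, 0.015, 0.43], "rotation": [-0.002, 0, 0], "claw": 0.3}, {"offset": [-0.033, 0.015, 0.43], "rotation": [-0.002, 0, 0], "claw": 0.3}, {"offset": [-0.033, 0.015, 0.43], "rotation": [-0.002, 0, 0], "claw": 0.3}, {"offset": [-0.033, 0.015, 0.43], "rotation": [-0.002, 0, 0], "claw": 0.3}], force=25)

```text
clock: 10.55
tcp_pos: [0.4462, -0.2141, 0.0531]
orientation: [2.318, 2.116, -0.005]
contact_force: [-18.5, 2.2, 50.0]
grip_width: 0.0257
gripper_force: 25.0
```

drive_tool(rows=[{"offset": [0, 0, -0.1], "rotation": [0, 0, 0], "claw": 0.3}, {"offset": [0, 0, -0.3], "rotation": [0, 0, 0], "claw": 0.3}, {"offset": [0, 0, -0.55], "rotation": [0, 0, 0], "claw": 0.3}, {"offset": [0, 0, -0.8], "rotation": [0, 0, 0], "claw": 0.3}, {"offset": [0, 0, -0.9], "rotation": [0, 0, 0], "claw": 0.3}, {"offset": [0, 0, -0.9], "rotation": [0, 0, 0], "claw": 0.3}, {"offset": [0, 0, -0.9], "rotation": [0, 0, 0], "claw": 0.3}])

```text
clock: 11.13
tcp_pos: [0.4488, -0.2129, 0.1856]
orientation: [2.313, 2.115, 0.006]
contact_force: [-0.6, -0.5, -0.8]
grip_width: 0.0255
gripper_force: 0.0
```

```bash
python3 - <<'E'
from h import *
plan((.562,.0163,.19),-.0873)
E
```

```text
t 11.13 tcp [ 0.4488 -0.2129  0.1856] w 0.0255 F [-0.6 -0.5 -0.8] q [ 0.67  0.23 -0.4   1.98  0.11  0.94  0.12]
rot [ 0.0039  0.0009 -0.001 ] off [ 1.589  0.616 -0.028]
```

The grasp failed: opening 26 mm with 50 N upward. Looking before doing anything else.

```bash
python3 - <<'E'
from h import *
import pickle
for n in ("side","wrist"):
    f=grab_frame(n);pickle.dump(f,open(n+"3.pkl","wb"))
    save(n+"3",f)
a=cv2.imread("pics/side3.png")[100:340,160:460];b=cv2.imread("pics/wrist3.png")
c=np.zeros((600,560,3),np.uint8);c[:300,:375]=cv2.resize(a,(375,300));c[300:,:400]=cv2.resize(b,(400,300));cv2.imwrite("pics/c3.png",c)
E
```

```text
(no output)
```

View pics/c3.png

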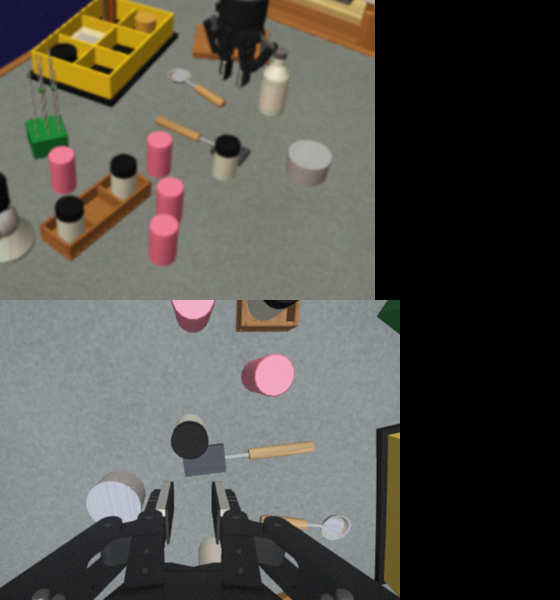

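```bash
python3 - <<'E'
from h import *
import pickle
for n in ("side3","wrist3"):
    f=pickle.load(open(n+".pkl","rb"));P=cloud(f);hsv=cv2.cvtColor(f["frame"],cv2.COLOR_RGB2HSV)
    m=((hsv[...,2]<75)&(P[...,2]>.05)&(P[...,2]<.095)&(P[...,0]<.7)&(P[...,0]>.35)&(P[...,1]<-.1)&(P[...,1]>-.3)).astype(np.uint8)
    k,l,s,c=cv2.connectedComponentsWithStats(m)
    for i in range(1,k):
        if s[i,4]>100:
            q=P[l==i];u=np.argwhere((l==i)&(P[...,2]>.073))[:,::-1]; ct=onplane(f,u,.078)[:,:2]
            print(n,c[i],s[i,4],np.percentile(q[:,2],[5,50,95]).round(3),"centre",ct.mean(0).round(4),np.ptp(ct,axis=0).round(3),np.array(cv2.minEnclosingCircle((ct*1000).astype(np.float32))[0]))
f=pickle.load(open("wrist3.pkl","rb"));print(proj(f,[get_obs()["tcp_pos"]]), (-np.array(f["R"]).T@f["t"]).round(3))
E
```

```text
side3 [341.63157895 216.55592105] 304 [0.063 0.076 0.079] centre [ 0.4419 -0.2066] [0.045 0.047] [ 441.08728027 -206.19277954]
wrist3 [265.20416667 195.99351852] 2160 [0.075 0.077 0.078] centre [ 0.4448 -0.2106] [0.045 0.046] [ 444.85159302 -211.00608826]
[[268.37023156 248.52148199]] [ 0.454 -0.137  0.351]
```

Jar B still stands upright at (0.445,-0.211); wrist lid px (265,196). I'll retry in stages, checking the force before closing.

drive_tool(rows=[{"offset": [0.01, -0.02, 0], "rotation": [0.004, 0, 0], "claw": 0.85}, {"offset": [0.01, -0.02, 0.1], "rotation": [0.004, 0, 0], "claw": 0.85}, {"offset": [0.01, -0.02, 0.3], "rotation": [0.004, 0, 0], "claw": 0.85}, {"offset": [0.01, -0.02, 0.5], "rotation": [0.004, 0, 0], "claw": 0.85}, {"offset": [0.01, -0.02, 0.65], "rotation": [0.004, 0, 0], "claw": 0.85}, {"offset": [0.01, -0.02, 0.75], "rotation": [0.004, 0, 0], "claw": 0.85}, {"offset": [0.01, -0.02, 0.83], "rotation": [0.004, 0, 0], "claw": 0.85}, {"offset": [0.01, -0.02, 0.89], "rotation": [0.004, 0, 0], "claw": 0.85}, {"offset": [0.01, -0.02, 0.91], "rotation": [0.004, 0, 0], "claw": 0.85}, {"offset": [0.01, -0.02, 0.91], "rotation": [0.004, 0, 0], "claw": 0.85}, {"offset": [0.01, -0.02, 0.91], "rotation": [0.004, 0, 0], "claw": 0.85}])

```text
clock: 12.15
tcp_pos: [0.4457, -0.2106, 0.0473]
orientation: [-2.316, -2.119, 0.004]
contact_force: [-0.1, 0.6, 0.8]
grip_width: 0.0724
gripper_force: 0.0
```

```bash
python3 - <<'E'
from h import *
plan((.4448,-.2108,.046),-.0873)
f=grab_frame("wrist"); save("w4",f); f=grab_frame("side"); b=cv2.imread("pics/w4.png")
c=np.zeros((420,800,3),np.uint8);c[:,:400]=b[:,80:480];c[:300,400:]=cv2.resize(f["frame"][130:280,250:450,::-1],(400,300));cv2.imwrite("pics/c4.png",c)
E
```

```text
t 12.15 tcp [ 0.4457 -0.2106  0.0473] w 0.0724 F [-0.1  0.6  0.8] q [ 0.61  0.43 -0.35  2.09  0.24  0.66  0.  ]
rot [-0.002  -0.     -0.0008] off [-0.002 -0.006  0.009]
```

View pics/c4.png

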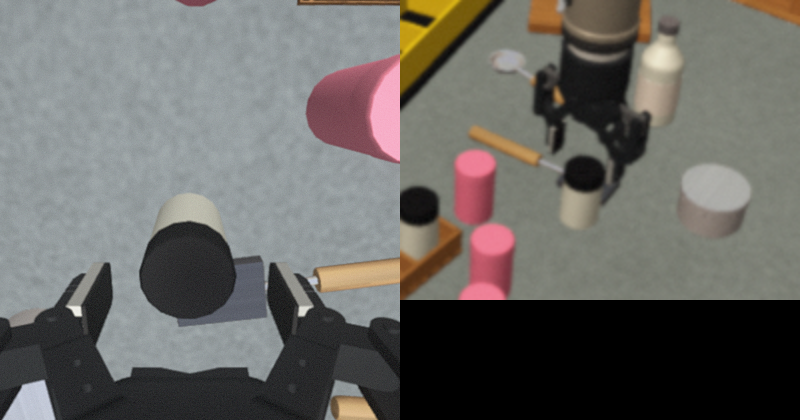

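The fingers straddle the jar with clearance on both sides (lid px 187,270; pads at px 100 and 280). Closing gently.

drive_tool(rows=[{"offset": [0, 0, 0], "rotation": [0, 0, 0], "claw": 0.65}, {"offset": [0, 0, 0], "rotation": [0, 0, 0], "claw": 0.6}, {"offset": [0, 0, 0], "rotation": [0, 0, 0], "claw": 0.55}, {"offset": [0, 0, 0], "rotation": [0, 0, 0], "claw": 0.5}, {"offset": [0, 0, 0], "rotation": [0, 0, 0], "claw": 0.48}, {"offset": [0, 0, 0], "rotation": [0, 0, 0], "claw": 0.48}], force=30)

```text
clock: 12.75
tcp_pos: [0.4456, -0.211, 0.048]
orientation: [-2.317, -2.118, 0.005]
contact_force: [-2.5, 0.5, 9.0]
grip_width: 0.0441
gripper_force: 29.3
```

drive_tool(rows=[{"offset": [0, 0, -0.03], "rotation": [0, 0, 0], "claw": 0.45}, {"offset": [0, 0, -0.1], "rotation": [0, 0, 0], "claw": 0.45}, {"offset": [0, 0, -0.25], "rotation": [0, 0, 0], "claw": 0.45}, {"offset": [0, 0, -0.5], "rotation": [0, 0, 0], "claw": 0.45}, {"offset": [0, 0, -0.75], "rotation": [0, 0, 0], "claw": 0.45}, {"offset": [0, 0, -0.95], "rotation": [0, 0, 0], "claw": 0.45}, {"offset": [0, 0, -0.95], "rotation": [0, 0, 0], "claw": 0.45}, {"offset": [0, 0, -0.95], "rotation": [0, 0, 0], "claw": 0.45}])

```text
clock: 13.42
tcp_pos: [0.4473, -0.2111, 0.192]
orientation: [2.317, 2.119, -0.002]
contact_force: [-0.5, -0.3, -2.0]
grip_width: 0.0441
gripper_force: 31.1
```

```bash
python3 - <<'E'
from h import *
plan((.562,.0163,.19),-.0873)
f=grab_frame("side");P=cloud(f);hsv=cv2.cvtColor(f["frame"],cv2.COLOR_RGB2HSV)
m=(hsv[...,2]<75)&(P[...,2]>.07)&(P[...,2]<.09)&(abs(P[...,0]-.443)<.05)&(abs(P[...,1]+.21)<.05);print("on table:",m.sum())
E
```

```text
t 13.42 tcp [ 0.4473 -0.2111  0.192 ] w 0.0441 F [-0.5 -0.3 -2. ] q [ 0.67  0.22 -0.41  1.97  0.11  0.97  0.12]
rot [ 0.0002  0.0009 -0.0009] off [1.578 0.626 0.011]
on table: 0
```

drive_tool(rows=[{"offset": [0.1, 0.04, 0], "rotation": [0, 0, 0], "claw": 0.45}, {"offset": [0.25, 0.1, 0], "rotation": [0, 0, 0], "claw": 0.45}, {"offset": [0.45, 0.18, 0], "rotation": [0, 0, 0], "claw": 0.45}, {"offset": [0.65, 0.26, 0], "rotation": [0, 0, 0], "claw": 0.45}, {"offset": [0.8, 0.32, 0], "rotation": [0, 0, 0], "claw": 0.45}])

```text
clock: 13.88
tcp_pos: [0.5042, -0.0926, 0.1879]
orientation: [-2.312, -2.118, 0.006]
contact_force: [0.7, 0.3, -1.6]
grip_width: 0.0442
gripper_force: 31.1
```

drive_tool(rows=[{"offset": [0.2, 0.08, 0], "rotation": [0, 0, 0], "claw": 0.45}, {"offset": [0.4, 0.15, 0], "rotation": [0, 0, 0], "claw": 0.45}, {"offset": [0.6, 0.25, 0], "rotation": [0, 0, 0], "claw": 0.45}, {"offset": [0.75, 0.31, 0], "rotation": [0, 0, 0], "claw": 0.45}, {"offset": [0.78, 0.31, 0.05], "rotation": [0, 0, 0], "claw": 0.45}, {"offset": [0.78, 0.31, 0.15], "rotation": [0, 0, 0], "claw": 0.45}, {"offset": [0.78, 0.31, 0.3], "rotation": [0, 0, 0], "claw": 0.45}, {"offset": [0.78, 0.31, 0.3], "rotation": [0, 0, 0], "claw": 0.45}, {"offset": [0.78, 0.31, 0.3], "rotation": [0, 0, 0], "claw": 0.45}])

```text
clock: 14.63
tcp_pos: [0.5589, 0.0163, 0.1421]
orientation: [-2.313, -2.116, 0.011]
contact_force: [-0.1, -0.9, -0.4]
grip_width: 0.0438
gripper_force: 31.3
```

```bash
python3 - <<'E'
from h import *
plan((.562,.0163,.100),-.0873)
E
```

```text
t 14.63 tcp [0.5589 0.0163 0.1421] w 0.0438 F [-0.1 -0.9 -0.4] q [ 0.26  0.41 -0.5   1.86  0.24  0.94 -0.44]
rot [-0.0048  0.0004 -0.0009] off [0.002 0.023 0.281]
```

drive_tool(rows=[{"offset": [0, 0.02, 0.05], "rotation": [-0.004, 0, 0], "claw": 0.45}, {"offset": [0, 0.02, 0.2], "rotation": [-0.004, 0, 0], "claw": 0.45}, {"offset": [0, 0.02, 0.28], "rotation": [-0.004, 0, 0], "claw": 0.45}, {"offset": [0, 0.02, 0.36], "rotation": [-0.004, 0, 0], "claw": 0.45}, {"offset": [0, 0.02, 0.44], "rotation": [-0.004, 0, 0], "claw": 0.45}, {"offset": [0, 0.02, 0.5], "rotation": [-0.004, 0, 0], "claw": 0.45}, {"offset": [0, 0.02, 0.54], "rotation": [-0.004, 0, 0], "claw": 0.45}, {"offset": [0, 0.02, 0.56], "rotation": [-0.004, 0, 0], "claw": 0.45}, {"offset": [0, 0.02, 0.57], "rotation": [-0.004, 0, 0], "claw": 0.45}, {"offset": [0, 0.02, 0.58], "rotation": [-0.004, 0, 0], "claw": 0.45}, {"offset": [0, 0.02, 0.59], "rotation": [-0.004, 0, 0], "claw": 0.45}, {"offset": [0, 0.02, 0.59], "rotation": [-0.004, 0, 0], "claw": 0.45}, {"offset": [0, 0.02, 0.59], "rotation": [-0.004, 0, 0], "claw": 0.45}])

```text
clock: 15.72
tcp_pos: [0.564, 0.0168, 0.056]
orientation: [2.316, 2.118, 0.005]
contact_force: [-0.6, -0.6, -1.8]
grip_width: 0.0437
gripper_force: 31.3
```

drive_tool(rows=[{"offset": [0, -0.005, 0.005], "rotation": [0, 0, 0], "claw": 0.45}, {"offset": [0, -0.01, 0.012], "rotation": [0, 0, 0], "claw": 0.45}, {"offset": [0, -0.01, 0.018], "rotation": [0, 0, 0], "claw": 0.45}, {"offset": [0, -0.01, 0.018], "rotation": [0, 0, 0], "claw": 0.45}, {"offset": [0, -0.01, 0.018], "rotation": [0, 0, 0], "claw": 0.45}])

```text
clock: 16.13
tcp_pos: [0.5626, 0.017, 0.054]
orientation: [2.315, 2.118, 0.005]
contact_force: [-2.6, 0.0, 7.8]
grip_width: 0.0441
gripper_force: 32.5
```

Touching the floor. Release and rise.

drive_tool(rows=[{"offset": [0, 0, -0.005], "rotation": [0, 0, 0], "claw": 0.55}, {"offset": [0, 0, -0.005], "rotation": [0, 0, 0], "claw": 0.6}, {"offset": [0, 0, -0.005], "rotation": [0, 0, 0], "claw": 0.7}, {"offset": [0, 0, -0.005], "rotation": [0, 0, 0], "claw": 0.8}, {"offset": [0, 0, -0.005], "rotation": [0, 0, 0], "claw": 0.8}, {"offset": [0, 0, -0.005], "rotation": [0, 0, 0], "claw": 0.8}, {"offset": [0, 0, -0.1], "rotation": [0, 0, 0], "claw": 0.8}, {"offset": [0, 0, -0.3], "rotation": [0, 0, 0], "claw": 0.8}, {"offset": [0, 0, -0.5], "rotation": [0, 0, 0], "claw": 0.8}, {"offset": [0, 0, -0.75], "rotation": [0, 0, 0], "claw": 0.8}, {"offset": [0, 0, -1], "rotation": [0, 0, 0], "claw": 0.8}, {"offset": [0, 0, -1], "rotation": [0, 0, 0], "claw": 0.8}, {"offset": [0, 0, -1], "rotation": [0, 0, 0], "claw": 0.8}])

```text
clock: 17.22
tcp_pos: [0.5634, 0.0172, 0.2056]
orientation: [2.313, 2.116, 0.01]
contact_force: [-0.6, -0.7, -1.2]
grip_width: 0.0684
gripper_force: 0.0
```

drive_tool(rows=[{"offset": [0.05, 0, -0.25], "rotation": [0, 0, 0], "claw": 0.8}, {"offset": [0.1, -0.1, -0.5], "rotation": [0, 0, 0], "claw": 0.8}, {"offset": [0.15, -0.2, -0.65], "rotation": [0, 0, 0], "claw": 0.8}, {"offset": [0.2, -0.2, -0.65], "rotation": [0, 0, 0], "claw": 0.8}, {"offset": [0.2, -0.2, -0.65], "rotation": [0, 0, 0], "claw": 0.8}, {"offset": [0.2, -0.2, -0.65], "rotation": [0, 0, 0], "claw": 0.8}, {"offset": [0.2, -0.2, -0.65], "rotation": [0, 0, 0], "claw": 0.8}])

```text
clock: 17.8
tcp_pos: [0.5334, 0.0484, 0.2982]
orientation: [2.318, 2.119, -0.001]
contact_force: [-0.4, -0.4, -0.2]
grip_width: 0.0684
gripper_force: 0.0
```

```bash
python3 - <<'E'
from h import *
import pickle
plan((.57,.21,.3),-.0873)
I=[]
for n in ("wrist","side","top"):
    f=grab_frame(n);pickle.dump(f,open(n+"5.pkl","wb"));P=cloud(f);hsv=cv2.cvtColor(f["frame"],cv2.COLOR_RGB2HSV);I.append(f["frame"][:,:,::-1])
    g=(abs(P[...,1]-.2)<.06)&(P[...,2]>.228)&(P[...,2]<.25)&(abs(P[...,0]-.57)<.06)&(hsv[...,2]<70)
    if g.sum():
        u=np.argwhere(g)[:,::-1];print(n,"grip",g.sum(),u.mean(0),cv2.minAreaRect((onplane(f,u,.241)[:,:2]*1000).astype(np.float32)),np.median(P[g],0).round(4))
c=np.zeros((600,800,3),np.uint8);c[:300,:400]=cv2.resize(I[0],(400,300));c[:300,400:]=cv2.resize(I[1][200:350,110:310],(400,300));c[300:,:400]=cv2.resize(I[2][150:240,90:210],(400,300))
c[300:,400:]=cv2.resize(I[0][0:210,140:420],(400,300));cv2.imwrite("pics/c5.png",c)
E
```

```text
t 17.8 tcp [0.5334 0.0484 0.2982] w 0.0684 F [-0.4 -0.4 -0.2] q [ 0.27  0.22 -0.56  1.74  0.12  1.22 -0.41]
rot [ 0.0002  0.0005 -0.0012] off [ 1.095  0.147 -0.013]
side grip 262 [153.81679389 245.19465649] ((566.2230834960938, 219.4754180908203), (36.010284423828125, 31.74492645263672), 84.96050262451172) [0.568  0.2173 0.2391]
```

View pics/c5.png

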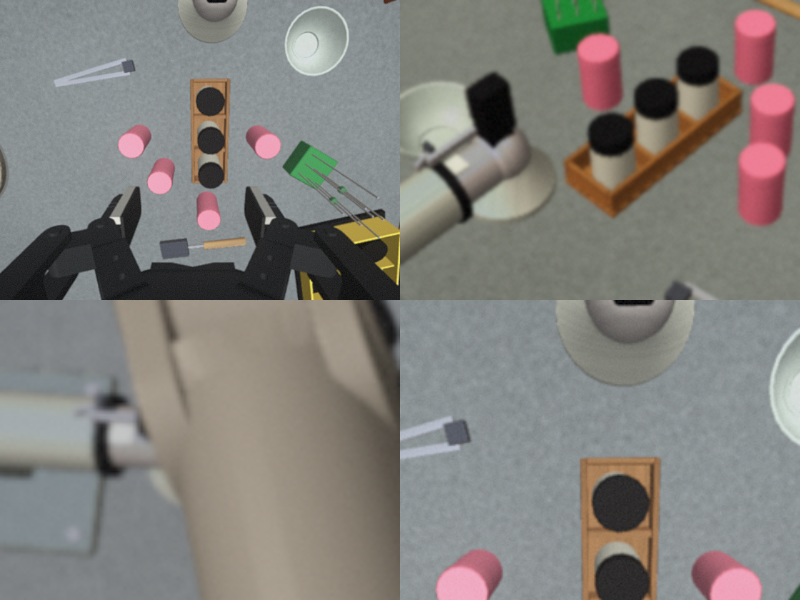

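All three jars stand in the tray: wrist crop shows lids at px (210,100), (210,140), (210,175). Next, a closer wrist look at the grip.

drive_tool(rows=[{"offset": [0.2, 0.08, -0.07], "rotation": [0, 0, 0], "claw": 0.8}, {"offset": [0.4, 0.16, -0.15], "rotation": [0, 0, 0], "claw": 0.8}, {"offset": [0.49, 0.2, -0.15], "rotation": [0, 0, 0], "claw": 0.8}, {"offset": [0.49, 0.2, -0.15], "rotation": [0, 0, 0], "claw": 0.8}, {"offset": [0.49, 0.2, -0.15], "rotation": [0, 0, 0], "claw": 0.8}, {"offset": [0.49, 0.2, -0.15], "rotation": [0, 0, 0], "claw": 0.8}])

```text
clock: 18.45
tcp_pos: [0.5701, 0.1187, 0.322]
orientation: [2.317, 2.117, 0.001]
contact_force: [-0.2, -0.5, -0.2]
grip_width: 0.0688
gripper_force: 0.0
```

```bash
python3 - <<'E'
from h import *
import pickle
plan((.57,.21,.3),-.0873)
f=grab_frame("wrist");pickle.dump(f,open("w6.pkl","wb"));P=cloud(f);hsv=cv2.cvtColor(f["frame"],cv2.COLOR_RGB2HSV);V=hsv[...,2]
reg=(abs(P[...,1]-.21)<.06)&(abs(P[...,0]-.575)<.06)
g=reg&(P[...,2]>.234)&(P[...,2]<.25);u=np.argwhere(g)[:,::-1];print(g.sum(),u.min(0),u.max(0),cv2.minAreaRect((onplane(f,u,.241)[:,:2]*1000).astype(np.float32)),P[g].mean(0))
for z0,z1 in ((.175,.19),(.19,.21),(.21,.234)):
    b=reg&(P[...,2]>z0)&(P[...,2]<z1);q=P[b]; print(z0,len(q),np.percentile(q,[2,98],axis=0).round(4).tolist() if len(q) else 0)
# tube/sleeve
for ylo in np.arange(.24,.42,.02):
    m=(P[...,1]>ylo)&(P[...,1]<ylo+.02)&(abs(P[...,0]-.58)<.06)&(P[...,2]>.155);q=P[m]
    if m.sum()>20: print(round(ylo+.01,2),m.sum(),np.percentile(q[:,0],[1,99]).round(4),q[:,2].max().round(3))
u0=u.min(0)-60;u0=np.maximum(u0,0);cv2.imwrite("pics/c6.png",cv2.resize(f["frame"][u0[1]:u0[1]+150,u0[0]:u0[0]+200,::-1],(800,600),interpolation=cv2.INTER_CUBIC));print(u0)
E
```

```text
t 18.45 tcp [0.5701 0.1187 0.322 ] w 0.0688 F [-0.2 -0.5 -0.2] q [ 0.15  0.29 -0.58  1.6   0.17  1.3  -0.55]
rot [ 0.0011  0.0006 -0.0014] off [ 0.607 -0.056  0.146]
1426 [247  57] [285 104] ((576.389404296875, 212.69143676757812), (31.59286117553711, 27.133563995361328), 84.82330322265625) [0.57381038 0.21310143 0.24008335]
0.175 786 [[0.5586, 0.2115, 0.1751], [0.5995, 0.2695, 0.1871]]
0.19 516 [[0.5731, 0.1971, 0.1919], [0.6003, 0.2696, 0.2022]]
0.21 402 [[0.5846, 0.1992, 0.2299], [0.593, 0.2245, 0.2337]]
0.25 1173 [0.5563 0.5987] 0.197
0.27 1671 [0.5502 0.6085] 0.201
0.29 169 [0.5529 0.6072] 0.183
[187   0]
```

View pics/c6.png

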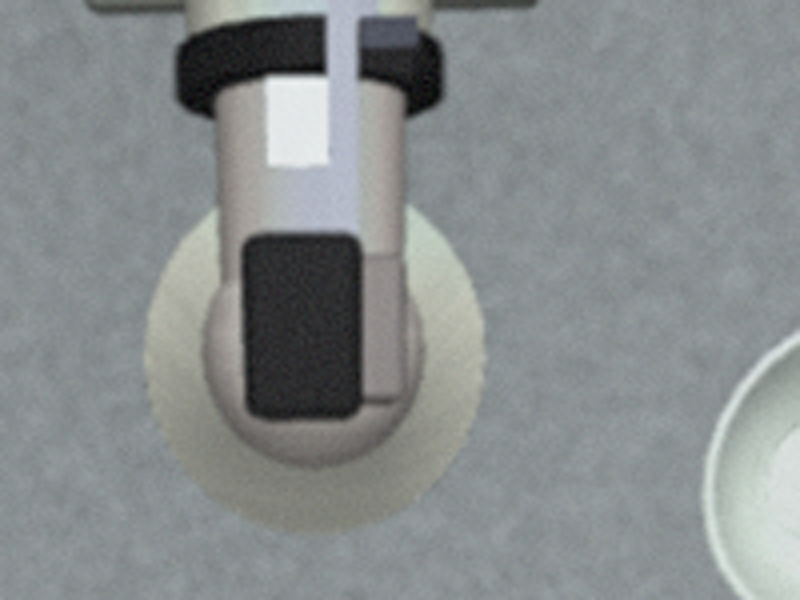

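Wrist crop: black grip block spans crop px (243–362, 233–420), the grey button sits on its +x side at px 362–403, and the sleeve's black lip is at row ~90.

```bash
python3 - <<'E'
from h import *
import pickle
f=pickle.load(open("w6.pkl","rb"))
cr=np.array([[243,233],[362,233],[243,420],[362,420]])/4+[187,0]-.0
q=onplane(f,cr,.241);c=q.mean(0);print(q.round(4),c)
t=pickle.load(open("top0.pkl","rb"));s=pickle.load(open("side0.pkl","rb"))
print("same pt in top",proj(t,[c]),"side",proj(s,[c]))
for ff in (t,s):
    hsv=cv2.cvtColor(ff["frame"],cv2.COLOR_RGB2HSV);P=cloud(ff);g=(hsv[...,2]<70)&(P[...,2]>.235)&(P[...,2]<.25)&(abs(P[...,0]-.57)<.04)&(abs(P[...,1]-.21)<.04);print(np.argwhere(g)[:,::-1].mean(0),g.sum())
y=-.0900;ex=np.array([np.cos(y),np.sin(y),0]);p=c+.001*ex;p[2]=.300;print("above",p)
plan(p,y); p[2]=.200; plan(p,y)
E
```

```text
[[0.565  0.2288 0.241 ]
 [0.5858 0.2269 0.241 ]
 [0.5616 0.1975 0.241 ]
 [0.5832 0.1955 0.241 ]] [0.57391992 0.21216373 0.241     ]
same pt in top [[137.31506288 184.9998453 ]] side [[153.77532435 240.78836293]]
[138.12389381 185.96460177] 113
[153.38659794 243.74226804] 194
above [0.57491587 0.21207385 0.3       ]
t 18.5 tcp [0.5701 0.1184 0.3222] w 0.0685 F [-0.   0.   1.5] q [ 0.15  0.29 -0.58  1.6   0.17  1.3  -0.55]
rot [ 0.0014  0.0006 -0.0004] off [ 0.625 -0.025  0.147]
t 18.5 tcp [0.5701 0.1184 0.3222] w 0.0685 F [-0.   0.   1.5] q [ 0.15  0.29 -0.58  1.6   0.17  1.3  -0.55]
rot [ 0.0014  0.0006 -0.0004] off [ 0.626 -0.027  0.814]
```

drive_tool(rows=[{"offset": [0.2, 0, 0], "rotation": [0.001, 0, 0], "claw": 0.8}, {"offset": [0.4, -0.02, 0], "rotation": [0.001, 0, 0], "claw": 0.8}, {"offset": [0.6, -0.025, 0], "rotation": [0.001, 0, 0], "claw": 0.8}, {"offset": [0.625, -0.026, 0.05], "rotation": [0.001, 0, 0], "claw": 0.8}, {"offset": [0.625, -0.026, 0.15], "rotation": [0.001, 0, 0], "claw": 0.8}, {"offset": [0.625, -0.026, 0.3], "rotation": [0.001, 0, 0], "claw": 0.8}, {"offset": [0.625, -0.026, 0.45], "rotation": [0.001, 0, 0], "claw": 0.8}, {"offset": [0.625, -0.026, 0.45], "rotation": [0.001, 0, 0], "claw": 0.8}, {"offset": [0.625, -0.026, 0.45], "rotation": [0.001, 0, 0], "claw": 0.8}])

```text
clock: 19.25
tcp_pos: [0.5746, 0.2118, 0.2546]
orientation: [2.319, 2.118, -0.003]
contact_force: [0.1, 1.4, 0.1]
grip_width: 0.0684
gripper_force: 0.0
```

```bash
python3 - <<'E'
from h import *
plan((.5749,.2121,.200),-.09)
E
```

```text
t 19.25 tcp [0.5746 0.2118 0.2546] w 0.0684 F [0.1 1.4 0.1] q [-0.    0.4  -0.6   1.62  0.24  1.2  -0.75]
rot [-0.0001  0.001  -0.0003] off [0.003 0.002 0.364]
```

drive_tool(rows=[{"offset": [0, 0, 0.1], "rotation": [0, 0, 0], "claw": 0.8}, {"offset": [0, 0, 0.2], "rotation": [0, 0, 0], "claw": 0.8}, {"offset": [0, 0, 0.3], "rotation": [0, 0, 0], "claw": 0.8}, {"offset": [0, 0, 0.36], "rotation": [0, 0, 0], "claw": 0.75}, {"offset": [0, 0, 0.36], "rotation": [0, 0, 0], "claw": 0.65}, {"offset": [0, 0, 0.36], "rotation": [0, 0, 0], "claw": 0.55}, {"offset": [0, 0, 0.36], "rotation": [0, 0, 0], "claw": 0.45}, {"offset": [0, 0, 0.36], "rotation": [0, 0, 0], "claw": 0.4}, {"offset": [0, 0, 0.36], "rotation": [0, 0, 0], "claw": 0.35}, {"offset": [0, 0, 0.36], "rotation": [0, 0, 0], "claw": 0.3}, {"offset": [0, 0, 0.36], "rotation": [0, 0, 0], "claw": 0.25}, {"offset": [0, 0, 0.36], "rotation": [0, 0, 0], "claw": 0.22}, {"offset": [0, 0, 0.36], "rotation": [0, 0, 0], "claw": 0.2}, {"offset": [0, 0, 0.36], "rotation": [0, 0, 0], "claw": 0.2}], force=50)

```text
clock: 20.42
tcp_pos: [0.5739, 0.2143, 0.2032]
orientation: [2.316, 2.121, 0.0]
contact_force: [-6.4, -2.0, 11.0]
grip_width: 0.0207
gripper_force: 49.0
```

```bash
python3 - <<'E'
from h import *
plan((.5749,.2121,.200),-.09)
E
```

```text
t 20.42 tcp [0.5739 0.2143 0.2032] w 0.0207 F [-6.4 -2.  11. ] q [-0.02  0.44 -0.59  1.68  0.27  1.1  -0.78]
rot [0.0004 0.0004 0.0012] off [-0.014  0.008  0.021]
```

Button squeezed (opening ≈ 21 mm, reading ~2 mm low as with the jars). Draw slowly to 135 mm, then check.

drive_tool(rows=[{"offset": [-0.03, 0, -0.01], "rotation": [0, 0, 0], "claw": 0.2}, {"offset": [-0.08, 0, -0.01], "rotation": [0, 0, 0], "claw": 0.2}, {"offset": [-0.14, 0, -0.01], "rotation": [0, 0, 0], "claw": 0.2}, {"offset": [-0.22, 0, -0.01], "rotation": [0, 0, 0], "claw": 0.2}, {"offset": [-0.3, 0, -0.01], "rotation": [0, 0, 0], "claw": 0.2}, {"offset": [-0.38, 0, -0.01], "rotation": [0, 0, 0], "claw": 0.2}, {"offset": [-0.46, 0, -0.01], "rotation": [0, 0, 0], "claw": 0.2}, {"offset": [-0.54, 0, -0.01], "rotation": [0, 0, 0], "claw": 0.2}, {"offset": [-0.62, 0, -0.01], "rotation": [0, 0, 0], "claw": 0.2}, {"offset": [-0.7, 0, -0.01], "rotation": [0, 0, 0], "claw": 0.2}, {"offset": [-0.78, 0, -0.01], "rotation": [0, 0, 0], "claw": 0.2}, {"offset": [-0.84, 0, -0.01], "rotation": [0, 0, 0], "claw": 0.2}, {"offset": [-0.9, 0, -0.01], "rotation": [0, 0, 0], "claw": 0.2}, {"offset": [-0.9, 0, -0.01], "rotation": [0, 0, 0], "claw": 0.2}, {"offset": [-0.9, 0, -0.01], "rotation": [0, 0, 0], "claw": 0.2}])

```text
clock: 21.67
tcp_pos: [0.5633, 0.0809, 0.2032]
orientation: [2.316, 2.122, 0.005]
contact_force: [1.9, 5.3, -2.3]
grip_width: 0.0208
gripper_force: 50.9
```

```bash
python3 - <<'E'
from h import *
import pickle
o=get_obs();plan(yaw=-.09);print(np.linalg.norm((o["tcp_pos"]-[.5739,.2143,.2032])[:2]))
T=[]
for n in ("wrist","top","side"):
    f=grab_frame(n);pickle.dump(f,open(n+"7.pkl","wb"));T.append((n,f))
    print(n,proj(f,[[.586,.25,.178],[.572,.1,.178]]).round(0).tolist())
E
```

```text
t 21.67 tcp [0.5633 0.0809 0.2032] w 0.0208 F [ 1.9  5.3 -2.3] q [ 0.21  0.36 -0.57  1.79  0.22  1.05 -0.54]
rot [ 0.0013 -0.0011  0.0011] off None
0.1337969184461756
wrist [[285.0, -91.0], [281.0, 203.0]]
top [[130.0, 186.0], [192.0, 191.0]]
side [[138.0, 276.0], [203.0, 232.0]]
```

drive_tool(rows=[{"offset": [-0.04, 0, 0], "rotation": [0, 0, 0], "claw": 0.2}, {"offset": [-0.08, 0, 0], "rotation": [0, 0, 0], "claw": 0.2}, {"offset": [-0.108, 0, 0], "rotation": [0, 0, 0], "claw": 0.2}, {"offset": [-0.108, 0, 0], "rotation": [0, 0, 0], "claw": 0.2}, {"offset": [-0.108, 0, 0], "rotation": [0, 0, 0], "claw": 0.2}, {"offset": [-0.108, 0, 0], "rotation": [0, 0, 0], "claw": 0.2}, {"offset": [-0.108, 0, 0], "rotation": [0, 0, 0], "claw": 0.2}, {"offset": [-0.108, 0, 0], "rotation": [0, 0, 0], "claw": 0.2}])

```text
clock: 22.48
tcp_pos: [0.5621, 0.0656, 0.2032]
orientation: [2.316, 2.123, 0.006]
contact_force: [0.3, 5.5, -2.6]
grip_width: 0.0207
gripper_force: 50.8
```

```bash
python3 - <<'E'
from h import *
import pickle
o=get_obs();plan(yaw=-.09);print(np.linalg.norm((o["tcp_pos"]-[.5739,.2143,.2032])[:2]))
f=grab_frame("top");s=grab_frame("side");pickle.dump((f,s),open("t8.pkl","wb"))
a=cv2.resize(f["frame"][170:210,100:200,::-1],(750,300),interpolation=cv2.INTER_CUBIC);b=cv2.resize(s["frame"][210:310,100:260,::-1],(480,300),interpolation=cv2.INTER_CUBIC)
c=np.zeros((600,750,3),np.uint8);c[:300]=a;c[300:,:480]=b;cv2.imwrite("pics/c8.png",c)
E
```

```text
t 22.48 tcp [0.5621 0.0656 0.2032] w 0.0207 F [ 0.3  5.5 -2.6] q [ 0.23  0.36 -0.57  1.8   0.22  1.05 -0.51]
rot [ 0.0015 -0.0013  0.0016] off None
0.14917079264076238
```

View pics/c8.png

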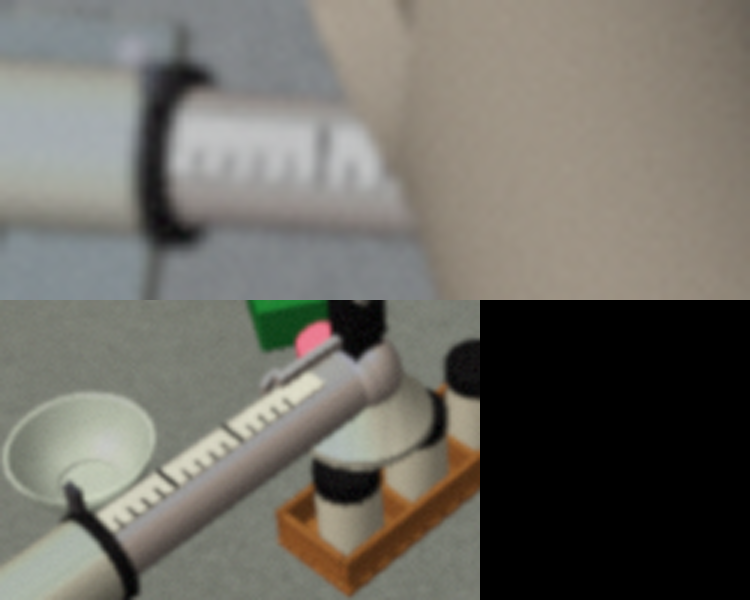

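```bash
python3 - <<'E'
from h import *
import pickle
f,s=pickle.load(open("t8.pkl","rb"))
ey=np.array([np.sin(.09),np.cos(.09),0])
P=cloud(s)
m=(P[...,1]>.16)&(P[...,1]<.24)&(abs(P[...,0]-.575)<.05)&(P[...,2]>.15)&(P[...,2]<.19);print("tube top z",np.percentile(P[m][:,2],[90,97]))
zt=.177
for n,g,offs in (("top",f,(-.009,-.006,-.003,0)),("side",s,(-.009,-.006,-.003,0,.003))):
    gray=cv2.cvtColor(g["frame"],cv2.COLOR_RGB2GRAY)
    for off in offs:
        d=np.arange(.09,.24,.001)
        X=np.array([.5621,.0656,0])+d[:,None]*ey+np.array([off,0,zt])
        u=proj(g,X).astype(np.float32);v=cv2.remap(gray,u[:,:1],u[:,1:],cv2.INTER_LINEAR).ravel()
        print(n,off,"d0=90mm",v[:].astype(int).tolist() if n=="side" or off>-.007 else "")
E
```

```text
tube top z [0.17799015 0.17878337]
top -0.009 d0=90mm 
top -0.006 d0=90mm [148, 146, 146, 146, 147, 147, 148, 148, 147, 146, 146, 146, 146, 145, 144, 144, 144, 143, 142, 142, 141, 141, 139, 138, 137, 137, 136, 134, 132, 131, 130, 129, 126, 125, 123, 121, 121, 122, 124, 127, 130, 133, 137, 142, 151, 161, 170, 178, 184, 185, 186, 180, 172, 167, 165, 162, 170, 177, 181, 181, 180, 171, 162, 157, 154, 154, 165, 175, 181, 185, 186, 180, 175, 172, 169, 171, 176, 182, 183, 185, 183, 178, 173, 169, 165, 167, 171, 175, 179, 182, 180, 176, 172, 167, 163, 168, 173, 179, 183, 186, 183, 180, 176, 170, 166, 171, 175, 180, 184, 186, 180, 174, 155, 134, 110, 84, 58, 47, 39, 37, 43, 48, 65, 82, 100, 119, 138, 149, 160, 167, 169, 172, 172, 172, 172, 172, 172, 172, 172, 172, 171, 171, 171, 171, 172, 172, 172, 172, 172, 172]
top -0.003 d0=90mm [148, 147, 147, 147, 148, 148, 148, 148, 147, 147, 147, 146, 146, 146, 146, 144, 143, 142, 143, 143, 143, 142, 141, 140, 138, 138, 137, 136, 136, 134, 132, 131, 129, 128, 125, 123, 121, 121, 121, 122, 122, 124, 129, 133, 146, 158, 169, 178, 187, 189, 191, 187, 182,
[... 4333 characters left out ...]
 209, 207, 200, 188, 167, 141, 117, 123, 143, 166, 189, 200, 204, 207, 207, 207, 207, 208, 209, 209, 210, 210, 209, 209, 209, 209, 209, 210, 209, 209, 208, 208, 208, 209, 209, 208, 207, 208, 208, 208, 208, 208, 206, 206, 205, 205, 205, 206, 207, 208, 208, 207, 205, 195, 174, 141, 109, 107, 136, 167, 190, 201, 204, 207, 206, 205, 205, 205, 204, 204, 204, 205, 206, 205, 205, 205, 205, 205, 205, 206, 205, 205, 205, 205, 204, 204, 205, 205, 205, 208, 208, 208, 207, 207, 206, 207, 207, 206, 206, 204, 200, 188, 163, 119, 74, 46, 30, 24, 22, 22, 23, 34, 59, 90, 125, 151, 165, 172, 173, 174, 174, 174, 175, 175, 174, 174, 174, 174, 174, 175, 175, 174, 174, 174, 174, 173, 173, 173, 172, 173, 174, 174]
```

The third long mark lies right at the lip: side-view marks at 50 and 100 mm extrapolate the 150 mm mark to within a millimetre of it. Travel reads 149.2 mm, so I'll add a small nudge and hold to check for creep.

drive_tool(rows=[{"offset": [-0.006, 0, 0], "rotation": [0, 0, 0], "claw": 0.2}, {"offset": [-0.006, 0, 0], "rotation": [0, 0, 0], "claw": 0.2}, {"offset": [-0.006, 0, 0], "rotation": [0, 0, 0], "claw": 0.2}, {"offset": [-0.006, 0, 0], "rotation": [0, 0, 0], "claw": 0.2}, {"offset": [-0.006, 0, 0], "rotation": [0, 0, 0], "claw": 0.2}, {"offset": [-0.006, 0, 0], "rotation": [0, 0, 0], "claw": 0.2}, {"offset": [-0.006, 0, 0], "rotation": [0, 0, 0], "claw": 0.2}, {"offset": [-0.006, 0, 0], "rotation": [0, 0, 0], "claw": 0.2}, {"offset": [-0.006, 0, 0], "rotation": [0, 0, 0], "claw": 0.2}, {"offset": [-0.006, 0, 0], "rotation": [0, 0, 0], "claw": 0.2}])

```text
clock: 23.42
tcp_pos: [0.562, 0.0651, 0.2032]
orientation: [2.315, 2.123, 0.007]
contact_force: [1.4, 6.9, -2.0]
grip_width: 0.0207
gripper_force: 50.8
```

```bash
python3 - <<'E'
from h import *
o=get_obs();plan(yaw=-.09);print(np.linalg.norm((o["tcp_pos"]-[.5739,.2143,.2032])[:2]))
ey=np.array([np.sin(.09),np.cos(.09),0])
for n in ("top","side"):
    g=grab_frame(n);gray=cv2.cvtColor(g["frame"],cv2.COLOR_RGB2GRAY);d=np.arange(.145,.215,.0005)
    u=proj(g,np.array([.5621,.0656,.177])+d[:,None]*ey).astype(np.float32);v=cv2.remap(gray,u[:,:1],u[:,1:],cv2.INTER_LINEAR).ravel().astype(float)
    k=d<.165;w=np.clip(np.median(v[k])-20-v[k],0,None);i=np.argmax((v<112)&(d>.18))
    print(n,"100 mark",(w*d[k]).sum()/w.sum(),"lip edge",d[i])
E
```

```text
t 23.42 tcp [0.562  0.0651 0.2032] w 0.0207 F [ 1.4  6.9 -2. ] q [ 0.23  0.36 -0.57  1.8   0.22  1.05 -0.5 ]
rot [ 0.0015 -0.0016  0.0018] off None
0.14965260073029912
top 100 mark 0.15333774834437086 lip edge 0.20300000000000004
side 100 mark 0.1543313953488372 lip edge 0.20200000000000004
```

```bash
python3 -c "
from bench import hand_in
print(hand_in())"
```

```text
the job is handed in; nothing more can be done
None
```

I handed the job in at about 23.5 s of the 58 s allowed: both jars were lowered into the empty cells, and the hood is held at about 149.7 mm with its button squeezed. My first grasp of the second jar slipped with a 50 N contact force; the jar stayed upright, but I couldn't tell whether that broke the 40 N limit on the gripper's body.

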